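Screw the hose elbow into the shelf socket, snug plus a quarter turn

TASK

Lift the chrome hose elbow out of its white holder ring and screw it clockwise into the brass socket clamped on the shelf. Turn until you feel it meet the rubber seal, then give it one quarter turn more, stop there and let go; do not over-tighten or force it, and leave the other things and the toggle switch alone.

Things in the scene. Friction and masses are not known exactly. Their poses are not given: they have to be found in the camera images.
- elbow: Loose chrome elbow, 0.13-0.21 kg, upright in the holder ring. Origin: centre of its stem's tip (lowest point); z up the stem, x along the hose tail. From the tip up: nose 17 mm dia to 3 mm, core 20 mm dia to 42 mm, round collar 41 mm dia at 42-45 mm, square block 24 x 24 mm at 45-79 mm. Barbed hose tail 11-15 mm thick, 66 mm above the tip, leaves the +x flat and ends 47 mm from the axis.
- elbow_grip (a point): Point on the elbow's axis inside the square block, 67 mm above the tip: with the TCP here, pointing down, and the fingers closing on the two y flats (24 mm apart), the fingertips clear the collar by 3 mm. Axes as the elbow's.
- elbow_lugs (a point): Point on the stem's axis, 6 mm above the tip, midway between the two lower thread lugs: round pins 6.8 mm thick that stick out along the elbow's +x and -x to 15 mm from the axis. A second, equal pair stands 12 mm higher up the stem (one groove up).
- socket: Fixed brass female fitting on a grey clamp plate 76 x 60 x 8 mm; 44 mm outer dia, bore 33 mm. Origin: on the bore's axis at the shelf surface, z up. Two-start right-hand thread: goes 24 mm down per full clockwise turn seen from above (3.8 mm per rad), under 1 mm axial play. The ridges start in its frame at +y and -y (red marks on the rim), 4 mm below the rim, and run down clockwise.
- socket_rim (a point): Centre of the socket's mouth, 56 mm above the shelf. With the lugs a little counter-clockwise of the starts (elbow yaw = socket yaw + 105 to 115 deg, or half a turn from that) the lugs drop in until the tip is 17-20 mm below this point; turning clockwise then engages at once. At other yaws the lugs rest higher on a ridge and ride down it when turned clockwise with light down pressure.
- seal: Rubber seal in the bore, a springy pad 20 mm dia. Origin: bore floor, 5 mm above the socket's; it does not tell the pad's top, which differs each time (28-36 mm above the socket's origin) and must be felt with the tip: about 9 N at first touch, then 1 N more per mm (6 mm per quarter turn). Until then the thread turns freely; if pushed down with 2 N while turning, the push-back then jumps.
- holder: Fixed white plastic ring, 54 mm outer dia, 48 mm high, hole 33 mm; the elbow's collar rests on its top, the tip 6 mm above the table. Origin: centre of its underside.
- toggle (a joint): Toggle switch of the mirror light, on a white block at the middle of the far side; its angle in rad (0 leans to the robot, 1 away). Leave as found.
- canister: Bystander: chrome swab canister, 72 mm dia, 95 mm high, far side. Origin: centre of underside.
- tub: Bystander: orange open hair tie tub, 90 mm dia, 60 mm high, far side. Origin: centre of underside.
- ring_dish: Bystander: white ceramic ring dish, 100 mm dia, 22 mm high, at the left. Origin: centre of underside.
- tweezers: Bystander: steel tweezers lying flat, 95 mm long along x, 8 mm high, at the right. Origin: centre of underside.
- mug: Bystander: blue mug, 72 mm dia, 95 mm high, far left. Origin: centre of underside.
- cream: Bystander: blue cream jar, 60 mm dia, 45 mm high, far right. Origin: centre of underside.
Not all that is in view belongs to the job. What is shaped like the elbow but purple is not meant.

How it is judged (in metres and radians):
On the way, in this order (a step that is already met when the one before it is completed fails the run):
1. the elbow's stem stands in the socket's mouth (z of elbow in the frame of socket below 0.053 m and horizontal distance between elbow and socket below 0.005 m), for 0.1 s.
2. the stem's tip has met the rubber seal (contact force between elbow and seal above 2.5 N), for 0.1 s.
At the end, for the whole second after the job is handed in: The elbow stands released and at rest in the socket, upright within 0.1 rad and within 4 mm of its axis, pressing the seal with 12.2 to 16.8 N (a quarter turn past first touch, give or take about 30 degrees) (contact force between elbow and seal between 12.2 and 16.8 N and angle between elbow's own z axis and vertical below 0.1 rad and horizontal distance between elbow and socket below 0.004 m and linear speed of elbow below 0.02 m/s).
It fails at once if over-tightened: the elbow presses the seal with more than 20.5 N (contact force between elbow and seal above 20.5 N).
It fails at once if forced: the elbow and the socket press on one another with more than 60 N (contact force between elbow and socket above 60 N).
It fails at once if a bystander is shifted by more than 20 mm (distance of any of canister, tub, ring_dish, tweezers, mug, cream from where it was at the start of the episode above 0.02 m).
It fails at once if the robot touches the toggle switch (contact force between toggle and the arm above 0.5 N or contact force between toggle and the fingers above 0.5 N).
It also fails if it takes over 72 s, if anything falls off the work surface, if the arm or the gripper's body presses on something with over 40 N, if the wrist force passes 120 N, or if a joint passes its speed limit or range.

ROBOT

A 6-joint arm with a two-finger parallel gripper is mounted at the origin on the work surface. World frame = base frame: x ahead of the robot, y to its left, z up, the work surface at z = 0. Lengths are in mm, angles in degrees, forces in N, time in s.
With the tool pointing down it reaches from about 300 to 850 mm from the base axis. Payload 4.2 kg.
Tool frame: the origin (TCP) lies between the finger pads, 19 mm behind the fingertips; this is the grasp point; z points along the fingers, y is the line along which they close (so a half turn about z gives the same grasp; the last joint's range is limited). The gripper opens to 91 mm and grips with 3 to 60 N. Pads are 32 mm wide; open, the fingers measure 118 mm over their backs; the gripper's body (76 mm by 178 mm) begins 60 mm behind the grasp point.
Start: joints at [69.844, 18.312, 89.639, -0, 72.044, -1.146], TCP at [187.306, 543.652, 232.776] pointing down, gripper open.
Joint ranges: [-177.97, 177.97], [-48.28, 115.42], [12.27, 149.76], [-77.06, 257.06], [2.81, 150.46], [-146.56, 146.56]. Speed limits (degrees/s): [147.25, 147.25, 180, 180, 180, 180].

INTERFACE

Orientations are given as [roll, pitch, yaw] about the fixed x, y, z axes, in that order (R = Rz(yaw) Ry(pitch) Rx(roll)).
In Python, from workcell import env, grab_frame, camera_model, models gives the robot as it stands.
- The arm moves only by the shell command python3 -m crank 'ROWS' [FORCE]. ROWS is text: rows parted by semicolons, each of 7 numbers parted by spaces: the closure, from -1 (fully open) to 1 (shut), so that 0 is half open, then the shift along the tool's x, y, z in mm, then the turn, a rotation vector about the tool's x, y, z in degrees. A call has 1 to 10 rows; each row shifts and turns the commanded pose from where the row before left it, along the tool's axes as they then stand; what a row does not reach is not made up. A row lasts 1/8 s, in which the tool goes at most 62.5 mm and 10.7 degrees, less where a joint would pass 70% of its speed; a pose out of reach is approached as far as the arm can. A call is refused whole if a number of a shift passes 62.5 or a number of a turn 10.7, either way. A call with a gripper value outside its range is refused whole. The fingers move at their own pace and stop on an object; FORCE is the grip in N (left out, the last holds). Time passes only in rows, so rows that do not move let the fingers close. It gives the time, the measured TCP pose, the force, the opening and the grip force at its end, in the units of the state.
- env.state(): the state, without advancing time (a new reading comes with each control period).
- grab_frame(name): name is "scene" or "side" or "wrist"; returns the picture (384x512x3 uint8, blue, green, red); there is no depth.
- camera_model(name): a dict with "K" (3x3 intrinsics, pixels), "R" (3x3) and "t" (3): a world point X has camera coordinates R X + t; the wrist camera has in their place "mount" (4x4, takes a point from camera to tool coordinates, whose origin is the TCP and whose axes are the flange's). Camera axes: x right, y down, z forward; pixel columns grow to the right and rows downward; lengths in mm; the calibration is good to about 2 mm. The wrist camera is an equidistant fisheye: a pixel r from the principal point sees the ray r / f radians off the axis. A picture is of the moment at which its call begins: read the wrist's pose just before it. camera_model takes no time and is no camera call.
- env.job_done(): hands the job in; it is judged then, once.
Trained networks look in the newest picture that a camera, given by its name, has taken for a name from the list of things; names that differ only in an ending like _2 or _b are one class to them, and where a whole thing is asked for, a point or a joint stands for the part that bears it (a point fixed in the world has none). Each returns a list of dicts, best first, with "p" (0 to 1); they miss things now and then, are a little off and sometimes report something else, mostly with a low value. They report only what shows in the picture. A call takes as long as a camera call. They do not tell look-alikes from the thing itself.
- models.search_frame(name, camera): "point" ([x, y, z] in mm, in world coordinates, good to about 4 mm: the middle of the surface that is visible of it).
The state is a dict: "time_s": time; "qpos": joint angles; "qvel": joint speeds; "effort": joint torques, N m; "ee_pos": TCP position; "ee_rot": TCP orientation; "force": force on the tool from outside, world axes, zero at the start; "torque": the same for the moment, N m; "gripper_width": finger opening in mm; "gripper_force": force on a finger pad.
Only numpy, scipy, OpenCV 4.12 (cv2) and the standard library are available. Lean on these libraries where they do the work, as an engineer would, in place of code of your own. Each camera call takes 0.05 s, during which the arm holds its last target. There are 200 camera calls.

## Working session

There is one attempt and no reset: what is moved stays moved. The work goes in short steps, Python scripts to look and compute and a shell command to move; the robot and the scene stay as the last step left them, time stands still between calls to the robot, and variables do not carry over. Pictures are saved under pics/ and viewed, at most 10 in all, crops included, and the job is handed in when it is done.

```bash
ls; mkdir -p pics
python3 - <<'E'
from workcell import env, grab_frame, camera_model, models
import cv2,numpy as np
a=grab_frame("scene");b=grab_frame("side")
for n in ["elbow","socket","holder","toggle"]:
  for c in ["scene","side"]:
    print(n,c,[(np.round(d["point"]),round(d["p"],2)) for d in models.search_frame(n,c)][:3])
cv2.imwrite("pics/a.png",a);cv2.imwrite("pics/b.png",b)
w=grab_frame("wrist");cv2.imwrite("pics/w.png",w)
s=env.state();print({k:s[k] for k in ["time_s","ee_pos","ee_rot","force"]})
m=camera_model("wrist");print(m)
E
```

```text
pics
elbow scene [(array([536.,   6.,  69.]), 0.79), (array([506., 123.,  76.]), 0.77)]
elbow side [(array([520., -10.,  59.]), 0.59), (array([504., 107.,  70.]), 0.54)]
socket scene [(array([ 482., -188.,   27.]), 0.97)]
socket side [(array([ 479., -220.,   22.]), 0.78)]
holder scene [(array([512., 133.,  34.]), 0.67)]
holder side [(array([494.,  92.,  29.]), 0.5)]
toggle scene [(array([ 482., -192.,   25.]), 0.6), (array([710.,   3.,  66.]), 0.55)]
toggle side []
{'time_s': 0.55, 'ee_pos': array([187.32368451, 543.62975369, 232.78210721]), 'ee_rot': array([1.79995926e+02, 1.82575814e-03, 1.60986882e+02]), 'force': array([-0.09731045, -0.77476955, -0.80008504])}
{'K': array([[297.31863964,   0.        , 255.19174586],
       [  0.        , 297.31863964, 189.18849435],
       [  0.        ,   0.        ,   1.        ]]), 'mount': array([[ 6.55866101e-04, -9.58602915e-01, -2.84745538e-01,
         8.03742269e+01],
       [ 9.99999699e-01,  7.47043679e-04, -2.11600665e-04,
         2.87402229e-01],
       [ 4.15558369e-04, -2.84745313e-01,  9.58603116e-01,
        -1.52989596e+02],
       [ 0.00000000e+00,  0.00000000e+00,  0.00000000e+00,
         1.00000000e+00]])}
```

View pics/a.png

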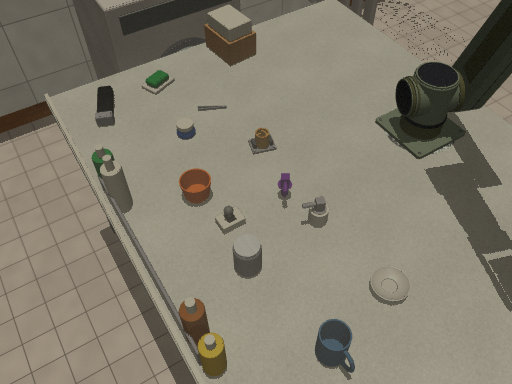

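View pics/b.png

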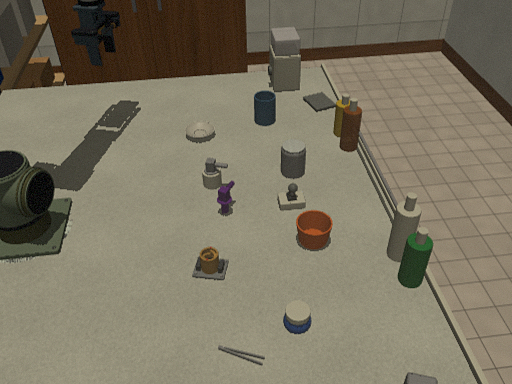

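The scene view shows the chrome elbow in its white ring at about (318,208), with its tail pointing left to (303,206). The purple decoy is at (285,184), the socket at (262,140) and the toggle at (229,216).

```bash
cat > h.py <<'E'
from workcell import env, grab_frame, camera_model, models
import cv2,numpy as np
from scipy.spatial.transform import Rotation as Ro
def pose():
    s=env.state(); return np.array(s["ee_pos"]),Ro.from_euler("xyz",s["ee_rot"],degrees=True).as_matrix()
def fixed(c,uv,z):
    m=camera_model(c);d=m["R"].T@np.linalg.solve(m["K"],[*uv,1]);o=-m["R"].T@m["t"]
    return o+d*(z-o[2])/d[2]
def wrist(uv,z,P):
    m=camera_model("wrist");K=m["K"];v=(np.array(uv)-K[:2,2])/K[0,0];r=np.hypot(*v)+1e-9
    d=np.r_[v/r*np.sin(r),np.cos(r)];M=m["mount"];p,R=P
    o=p+R@M[:3,3];d=R@M[:3,:3]@d
    return o+d*(z-o[2])/d[2]
def wproj(X,P):
    m=camera_model("wrist");K=m["K"];M=m["mount"];p,R=P
    c=M[:3,:3].T@(R.T@(np.array(X)-p)-M[:3,3]);r=np.arctan2(np.hypot(c[0],c[1]),c[2])
    return K[:2,2]+K[0,0]*r*c[:2]/np.hypot(c[0],c[1])
def aim(X,yaw=None):
    p,R=pose();s=env.state();out=np.round(R.T@(np.array(X)-p),1)
    print("shift",out,"pos",np.round(p,1),"rot",np.round(s["ee_rot"],1),"F",np.round(s["force"],1),"t",s["time_s"])
    if yaw is not None: print("rz turn",-((yaw-s["ee_rot"][2]+180)%360-180))
E
python3 - <<'E'
from h import *
a,b=fixed("scene",(321,203),80),fixed("scene",(303,206),72)
print(a,b)
print(fixed("scene",(262,133),56),fixed("side",(210,254),56),fixed("side",(211,162),85))
print(fixed("side",(209,168),72),fixed("side",(228,165),72))
aim([505,130,230])
E
```

```text
[496.90428202 128.49663214  80.        ] [538.6027136  106.60178106  72.        ]
[ 473.62690292 -198.0924102    56.        ] [ 475.81683948 -208.88971431   56.        ] [498.17553063 107.54488527  85.        ]
[491.12968992  98.19161055  72.        ] [544.36879191 104.13882984  72.        ]
shift [-435.1 -287.6    2.8] pos [187.3 543.6 232.8] rot [180.   0. 161.] F [-0.1 -0.8 -0.8] t 0.55
```

```bash
python3 -m crank '-0.2 -43.5 -28.8 0 0 0 0;-0.2 -43.5 -28.8 0 0 0 0;-0.2 -43.5 -28.8 0 0 0 0;-0.2 -43.5 -28.8 0 0 0 0;-0.2 -43.5 -28.8 0 0 0 0;-0.2 -43.5 -28.8 0 0 0 0;-0.2 -43.5 -28.8 0 0 0 0;-0.2 -43.5 -28.8 0 0 0 0;-0.2 -43.5 -28.8 0 0 0 0;-0.2 -43.5 -28.8 0 0 0 0' && python3 -m crank '-0.2 0 0 10 0 0 0;-0.2 0 0 10 0 0 0;-0.2 0 0 0 0 0 0;-0.2 0 0 0 0 0 0' 20
python3 - <<'E'
from h import *
P=pose();w=grab_frame("wrist")
cv2.imwrite("pics/w1.png",cv2.resize(w,(768,576),interpolation=cv2.INTER_CUBIC))
for n in ["elbow","holder"]: print(n,[(np.round(d["point"]),round(d["p"],2)) for d in models.search_frame(n,"wrist")])
aim([505,130,210]);print(P)
E
```

```text
time_s: 1.8
ee_pos: [505.7, 128.2, 233.0]
ee_rot: [180.0, 0.0, 161.0]
force: [0.0, 0.9, -1.3]
gripper_width: 54.4
gripper_force: 0.0
time_s: 2.3
ee_pos: [504.3, 130.6, 212.9]
ee_rot: [180.0, 0.0, 161.1]
force: [-0.2, -0.3, 0.5]
gripper_width: 54.8
gripper_force: 0.0
elbow [(array([516.,   4.,  57.]), 0.94), (array([498., 116.,  74.]), 0.8)]
holder [(array([480., 124.,  47.]), 0.57)]
shift [-0.4 -0.2  3.2] pos [504.7 130.3 213.2] rot [180.    0.  161.1] F [ 0.   0.3 -0.2] t 2.45
(array([504.2790938 , 130.61680158, 212.90555873]), array([[-9.46013758e-01,  3.24126457e-01,  9.78267486e-05],
       [ 3.24126471e-01,  9.46013729e-01,  2.35573457e-04],
       [-1.61898574e-05,  2.54563970e-04, -9.99999967e-01]]))
```

View pics/w1.png

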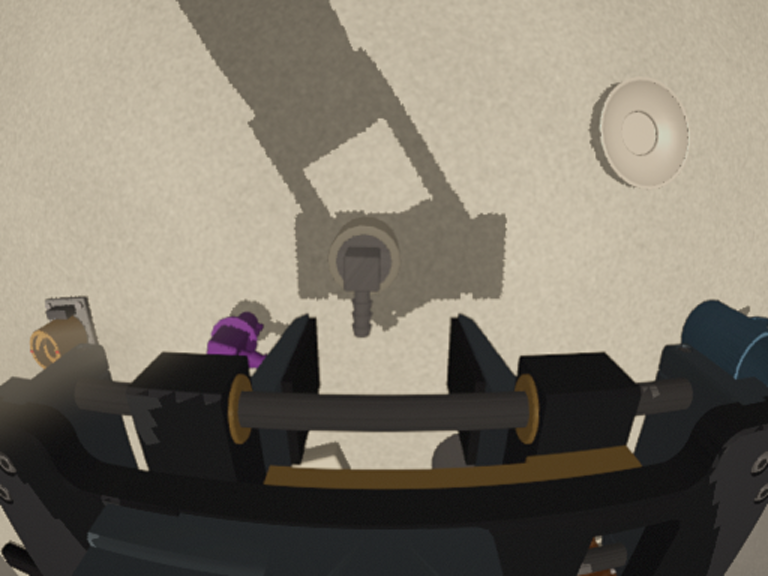

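The wrist view shows the chrome block at about (363,267) and its tail tip at (362,335) in the 1.5x picture. The tail runs nearly along tool -x. A close crop should give precise edges.

Run:
```python
from h import *
w=cv2.imread("pics/w1.png");w=w[200:350,290:440]
w=np.clip(w.astype(float)*1.8,0,255).astype(np.uint8)
cv2.imwrite("pics/c1.png",cv2.resize(w,(600,600),interpolation=cv2.INTER_CUBIC))
P=pose()
for n,uv,z in [("ring",(364,258),48),("top near",(363,248),85),("tailend",(362,335),72),("tailbase",(362,291),72)]:
  print(n,wrist(np.array(uv)/1.5,z,P))
```

```text
ring [495.18758618 119.31896708  48.        ]
top near [480.99314155 125.25713013  85.        ]
tailend [542.92878187 101.77462963  72.        ]
tailbase [511.80768816 112.96960437  72.        ]
```

View pics/c1.png

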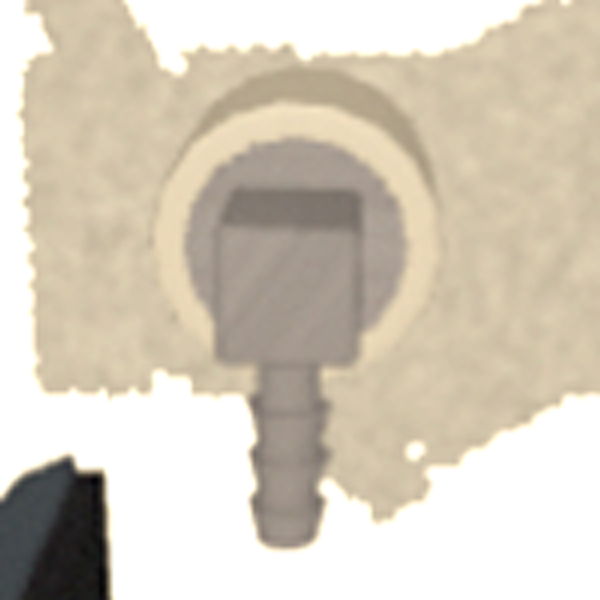

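The crop shows the block's top face at (216..360, 228..362) and the tail end at (288,545). The block is square to the tool.

Run:
```python
from h import *
P=pose()
f=lambda u,v,z:wrist((np.array([u,v])/4+[290,200])/1.5,z,P)
c=f(288,295,85);r=f(297,243,48);t=f(288,545,72)
print(c,r,t)
v=f(360,228,85)-f(216,228,85);print("yaw edges",np.degrees(np.arctan2(v[1],v[0])),np.linalg.norm(v))
v=f(358,362,85)-f(216,362,85);print(np.degrees(np.arctan2(v[1],v[0])),np.linalg.norm(v))
v=t-c;print("tail",np.degrees(np.arctan2(v[1],v[0])),np.hypot(v[0],v[1]))
aim([(c[0]+r[0])/2,(c[1]+r[1])/2,73])
```

```text
[496.99433891 118.87938384  85.        ] [497.2033843  118.79947282  48.        ] [543.84803179 101.44244762  72.        ]
yaw edges 70.97726291415562 23.352375677988924
71.11472572201806 23.521676092772573
tail -20.413109483449198 49.993152347388616
shift [  3.6 -13.4 140.2] pos [504.7 130.3 213.2] rot [180.    0.  161.1] F [ 0.   0.3 -0.2] t 2.45
```

```bash
python3 -m crank '-0.2 1.8 -6.7 20 0 0 0;-0.2 1.8 -6.7 20 0 0 0;-0.2 0 0 25 0 0 0;-0.2 0 0 25 0 0 0;-0.2 0 0 20 0 0 0;-0.2 0 0 15 0 0 0;-0.2 0 0 10 0 0 0;-0.2 0 0 5.2 0 0 0;-0.2 0 0 0 0 0 0' 25 && python3 -m crank '1 0 0 0 0 0 0;1 0 0 0 0 0 0;1 0 0 0 0 0 0;1 0 0 0 0 0 0;1 0 0 0 0 0 0;1 0 0 0 0 0 0;1 0 0 0 0 0 0' 25
```

```text
time_s: 3.58
ee_pos: [497.1, 118.2, 72.6]
ee_rot: [180.0, 0.0, 161.0]
force: [0.7, -0.7, 0.6]
gripper_width: 54.8
gripper_force: 0.0
time_s: 4.45
ee_pos: [497.1, 118.2, 72.7]
ee_rot: [180.0, 0.0, 161.0]
force: [-0.6, 1.0, 3.0]
gripper_width: 24.0
gripper_force: 25.0
```

```bash
python3 -m crank '1 0 0 -10 0 0 0;1 0 0 -25 0 0 0;1 0 0 -32 0 0 0;1 0 0 -32 0 0 0;1 0 0 -31 0 0 0' && python3 -m crank '1 -12 -31 0 0 0 0;1 -12 -31 0 0 0 0;1 -12 -31 0 0 0 0;1 -12 -31 0 0 0 0;1 -12 -31 0 0 0 0;1 -12 -31 0 0 0 0;1 -12 -31 0 0 0 0;1 -12 -31 0 0 0 0;1 -12 -31 0 0 0 0;1 -12 -31 0 0 0 0' && python3 -m crank '1 0 0 0 0 0 0;1 0 0 0 0 0 0;1 0 0 0 0 0 0'
python3 - <<'E'
from h import *
P=pose();w=grab_frame("wrist")
cv2.imwrite("pics/w2.png",w)
np.save("P2.npy",np.c_[P[1],P[0]])
for n in ["socket","elbow"]: print(n,[(np.round(d["point"]),round(d["p"],2)) for d in models.search_frame(n,"wrist")])
x,y=wproj([475,-200,56],P);print(x,y)
x,y=int(x),int(y);x0,y0=max(x-75,0),max(y-75,0);print(x0,y0)
cv2.imwrite("pics/c2.png",cv2.resize(w[y0:y0+140,x0:x0+150],None,fx=4,fy=4,interpolation=cv2.INTER_CUBIC))
aim([475,-200,150])
E
```

```text
time_s: 5.08
ee_pos: [496.6, 118.1, 203.7]
ee_rot: [180.0, -0.0, 161.0]
force: [0.6, 0.3, -1.5]
gripper_width: 24.3
gripper_force: 25.0
time_s: 6.32
ee_pos: [509.2, -214.9, 202.5]
ee_rot: [180.0, -0.0, 161.0]
force: [1.2, 0.3, -1.7]
gripper_width: 24.5
gripper_force: 25.0
time_s: 6.7
ee_pos: [509.3, -213.0, 202.5]
ee_rot: [180.0, -0.0, 161.0]
force: [0.4, -0.2, -1.1]
gripper_width: 23.8
gripper_force: 25.0
socket [(array([ 470., -202.,   26.]), 0.85)]
elbow [(array([ 501., -209.,  206.]), 0.93)]
256.0940836650058 146.4319077517843
181 71
shift [37.   1.3 52.6] pos [ 509.5 -213.3  202.6] rot [180.   0. 161.] F [ 0.4 -0.6 -1.3] t 6.85
```

View pics/c2.png

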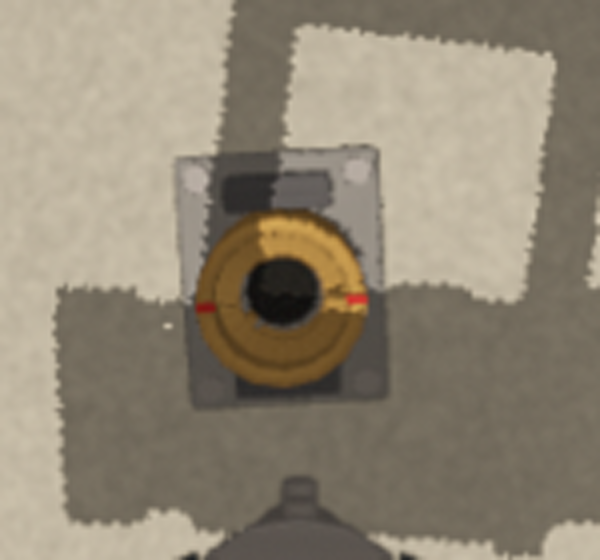

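The crop shows the brass rim centred at about (281,298), with red marks at (205,308) and (357,299). The plate's long axis runs roughly vertical in the image.

Run:
```python
from h import *
Q=np.load("P2.npy");P=(Q[:,3],Q[:,:3])
f=lambda u,v,z:wrist(np.array([u,v])/4+[181,71],z,P)
c=f(281,298.5,56);l,r=f(205,308,56),f(357,299,56);print(c,l,r,(l+r)/2)
d=np.linalg.norm
print("dia",d(f(195,298,56)-f(367,298,56)),d(f(281,210,56)-f(281,387,56)))
v=l-r;y=np.degrees(np.arctan2(v[1],v[0]));print("y-line",y,"socket yaw",y-90)
k=[f(178,158,8),f(378,147,8),f(388,398,8),f(193,408,8)]
for a,b in [(0,1),(3,2),(0,3),(1,2)]:
  v=k[a]-k[b];print(np.degrees(np.arctan2(v[1],v[0])),d(v))
print("plate c",sum(k)/4)
aim([c[0],c[1],150])
```

```text
[ 472.61976397 -204.37807644   56.        ] [ 468.58240335 -223.44852274   56.        ] [ 478.95899003 -186.1669233    56.        ] [ 473.77069669 -204.80772302   56.        ]
dia 43.685514643468544 45.58502978075057
y-line -105.55347907133772 socket yaw -195.55347907133773
-105.89194214287892 57.987838281309
-105.91248099567146 58.708061878777265
163.52335378026288 74.89584978187338
164.0743441869942 74.9130079870436
plate c [ 473.70065179 -204.42966359    8.        ]
shift [37.8 -3.6 52.6] pos [ 509.5 -213.3  202.6] rot [180.   0. 161.] F [ 0.4 -0.6 -1.3] t 6.85
```

```bash
python3 -m crank '1 12.4 -1.2 0 0 0 0;1 12.4 -1.2 0 0 0 0;1 12.3 -1.2 0 0 0 0;1 0 0 8 0 0 9.5;1 0 0 10 0 0 9.5;1 0 0 10 0 0 9.5;1 0 0 10 0 0 9.5;1 0 0 10 0 0 9.5;1 0 0 10 0 0 9.5;1 0 0 0 0 0 9.5' && python3 -m crank '1 0 0 0 0 0 0;1 0 0 0 0 0 0;1 0 0 0 0 0 0'
python3 - <<'E'
from h import *
aim([473.3,-204.6,138],94.3)
a=grab_frame("scene");b=grab_frame("side")
f=lambda i,x,y:cv2.resize(i[y-32:y+32,x-32:x+32],(400,400),interpolation=cv2.INTER_CUBIC)
cv2.imwrite("pics/d.png",np.hstack([f(a,262,130),f(b,210,240)]))
E
```

```text
time_s: 8.1
ee_pos: [471.9, -204.9, 143.9]
ee_rot: [-179.9, -0.1, 94.2]
force: [-0.0, -0.8, -0.6]
gripper_width: 23.8
gripper_force: 25.0
time_s: 8.48
ee_pos: [473.2, -205.4, 144.8]
ee_rot: [180.0, 0.0, 94.6]
force: [-0.2, 0.0, -2.0]
gripper_width: 24.0
gripper_force: 25.0
shift [0.8 0.2 6.8] pos [ 473.2 -205.4  144.8] rot [180.    0.   94.6] F [-0.2  0.  -2. ] t 8.475
rz turn 0.25808873461770077
```

View pics/d.png

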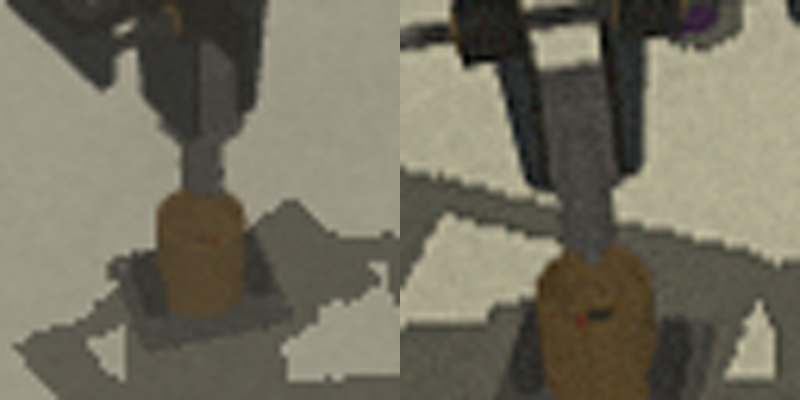

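Both crops show the stem centred over the socket's mouth. Next is a gentle descent.

```bash
python3 -m crank '1 0.8 0.2 10 0 0 0;1 0 0 10 0 0 0;1 0 0 5 0 0 0;1 0 0 0 0 0 0' && python3 -m crank '1 0 0 2.5 0 0 0;1 0 0 2.5 0 0 0;1 0 0 0 0 0 0' &&  python3 -m crank '1 0 0 2 0 0 0;1 0 0 0 0 0 0'&&  python3 -m crank '1 0 0 2 0 0 0;1 0 0 0 0 0 0'
```

```text
time_s: 9.07
ee_pos: [473.1, -204.8, 118.9]
ee_rot: [-179.9, 0.0, 94.5]
force: [-1.4, -1.6, -2.3]
gripper_width: 23.8
gripper_force: 25.0
time_s: 9.45
ee_pos: [473.4, -204.9, 114.4]
ee_rot: [180.0, 0.1, 94.5]
force: [-0.6, -3.0, -3.8]
gripper_width: 23.7
gripper_force: 25.0
time_s: 9.7
ee_pos: [473.1, -205.1, 112.4]
ee_rot: [-180.0, 0.1, 94.5]
force: [-1.5, -4.6, -1.3]
gripper_width: 24.1
gripper_force: 25.0
time_s: 9.95
ee_pos: [473.0, -205.0, 110.6]
ee_rot: [-180.0, 0.1, 94.5]
force: [-1.4, -4.7, -0.6]
gripper_width: 23.9
gripper_force: 25.0
```

```bash
python3 -m crank '1 -0.7 -0.2 0 0 0 0;1 0 0 0 0 0 0'&& python3 -m crank '1 0 0 2 0 0 0;1 0 0 0 0 0 0'&& python3 -m crank '1 0 0 1.5 0 0 0;1 0 0 0 0 0 0'&& python3 -m crank '1 0 0 1 0 0 0;1 0 0 0 0 0 0'
```

```text
time_s: 10.2
ee_pos: [472.9, -205.2, 110.5]
ee_rot: [-180.0, -0.0, 94.5]
force: [-2.5, -3.1, 0.0]
gripper_width: 23.8
gripper_force: 25.0
time_s: 10.45
ee_pos: [473.0, -205.2, 108.3]
ee_rot: [-180.0, -0.0, 94.5]
force: [-3.1, -3.7, -0.7]
gripper_width: 24.2
gripper_force: 25.0
time_s: 10.7
ee_pos: [473.1, -205.3, 106.8]
ee_rot: [-180.0, -0.0, 94.5]
force: [-2.4, -3.9, -1.7]
gripper_width: 23.6
gripper_force: 25.0
time_s: 10.95
ee_pos: [473.2, -205.3, 106.0]
ee_rot: [180.0, 0.0, 94.5]
force: [-2.4, -4.2, 1.4]
gripper_width: 23.7
gripper_force: 25.0
```

```bash
python3 -m crank '1 -0.8 -0.5 0 0 0 0;1 0 0 0 0 0 0'&& python3 -m crank '1 0 0 0.7 0 0 0;1 0 0 0 0 0 0'&& python3 -m crank '1 0 0 0.7 0 0 0;1 0 0 0 0 0 0'&& python3 -m crank '1 0 0 0.7 0 0 0;1 0 0 0 0 0 0'
```

```text
time_s: 11.2
ee_pos: [473.1, -205.6, 105.9]
ee_rot: [179.9, -0.1, 94.5]
force: [-0.1, -1.6, -0.8]
gripper_width: 24.1
gripper_force: 25.0
time_s: 11.45
ee_pos: [473.1, -205.6, 105.4]
ee_rot: [180.0, -0.1, 94.5]
force: [0.5, 0.0, 0.8]
gripper_width: 23.8
gripper_force: 25.0
time_s: 11.7
ee_pos: [473.1, -205.7, 105.1]
ee_rot: [179.9, -0.0, 94.5]
force: [-0.6, 2.7, 4.6]
gripper_width: 23.8
gripper_force: 25.0
time_s: 11.95
ee_pos: [473.1, -205.7, 105.0]
ee_rot: [179.9, -0.0, 94.5]
force: [-2.5, 2.0, 8.7]
gripper_width: 23.8
gripper_force: 25.0
```

```bash
python3 -m crank '1 0 0 0 0 0 5;1 0 0 0 0 0 5;1 0 0 0 0 0 0'&& python3 -m crank '1 0 0 0.5 0 0 5;1 0 0 0.3 0 0 5;1 0 0 0 0 0 0'&& python3 -m crank '1 0 0 0.4 0 0 5;1 0 0 0.3 0 0 5;1 0 0 0 0 0 0'
```

```text
time_s: 12.32
ee_pos: [473.3, -206.1, 104.4]
ee_rot: [179.9, 0.0, 84.5]
force: [0.1, 1.0, 5.7]
gripper_width: 23.9
gripper_force: 25.0
time_s: 12.7
ee_pos: [473.1, -206.2, 103.7]
ee_rot: [179.9, 0.0, 74.6]
force: [-0.5, 0.5, 6.5]
gripper_width: 23.8
gripper_force: 25.0
time_s: 13.08
ee_pos: [473.0, -206.2, 103.2]
ee_rot: [179.9, 0.0, 64.6]
force: [-1.2, 1.9, 7.7]
gripper_width: 23.8
gripper_force: 25.0
```

```bash
python3 -m crank '1 0 0 0 0 0 5;1 0 0 0.2 0 0 5;1 0 0 0 0 0 0'&& python3 -m crank '1 0 0 0.35 0 0 5;1 0 0 0.35 0 0 5;1 0 0 0 0 0 0'&& python3 -m crank '1 0 0 0.35 0 0 5;1 0 0 0.35 0 0 5;1 0 0 0 0 0 0'
```

```text
time_s: 13.45
ee_pos: [472.8, -206.2, 102.6]
ee_rot: [180.0, 0.0, 54.6]
force: [-0.8, 1.0, 5.2]
gripper_width: 24.2
gripper_force: 25.0
time_s: 13.82
ee_pos: [472.7, -206.1, 101.9]
ee_rot: [-180.0, 0.0, 44.6]
force: [-1.1, 1.0, 5.7]
gripper_width: 23.8
gripper_force: 25.0
time_s: 14.2
ee_pos: [472.6, -206.1, 101.3]
ee_rot: [-180.0, 0.0, 34.6]
force: [-2.0, -0.1, 7.0]
gripper_width: 23.9
gripper_force: 25.0
```

```bash
python3 -m crank '1 0 0 0 0 0 5;1 0 0 0.2 0 0 5;1 0 0 0 0 0 0'&& python3 -m crank '1 0 0 0.33 0 0 5;1 0 0 0.33 0 0 5;1 0 0 0 0 0 0'&& python3 -m crank '1 0 0 0.33 0 0 5;1 0 0 0.33 0 0 5;1 0 0 0 0 0 0'
```

```text
time_s: 14.58
ee_pos: [472.4, -206.0, 100.6]
ee_rot: [-180.0, 0.0, 24.6]
force: [-1.4, 0.6, 4.8]
gripper_width: 23.7
gripper_force: 25.0
time_s: 14.95
ee_pos: [472.4, -205.8, 99.9]
ee_rot: [-180.0, 0.0, 14.6]
force: [-2.4, 1.4, 3.8]
gripper_width: 24.0
gripper_force: 25.0
time_s: 15.32
ee_pos: [472.3, -205.7, 99.2]
ee_rot: [-179.9, 0.1, 4.7]
force: [-2.0, 1.5, 5.2]
gripper_width: 24.0
gripper_force: 25.0
```

```bash
python3 -m crank '1 0 0 -0.6 0 0 0;1 0 0 0 0 0 0'&& python3 -m crank '1 0 0 -0.4 0 0 0;1 0 0 0 0 0 0'&& python3 -m crank '1 0 0 -0.4 0 0 0;1 0 0 0 0 0 0'&&python3 -m crank '1 0 0 0.7 0 0 0;1 0 0 0 0 0 0'
```

```text
time_s: 15.58
ee_pos: [472.3, -205.7, 99.4]
ee_rot: [-179.9, 0.1, 4.6]
force: [-0.6, 1.6, 0.4]
gripper_width: 23.9
gripper_force: 25.0
time_s: 15.82
ee_pos: [472.3, -205.8, 99.7]
ee_rot: [-180.0, 0.1, 4.5]
force: [-2.0, 1.4, -3.4]
gripper_width: 24.1
gripper_force: 25.0
time_s: 16.08
ee_pos: [472.2, -205.9, 100.2]
ee_rot: [-180.0, 0.1, 4.5]
force: [-1.4, 0.5, -4.9]
gripper_width: 23.7
gripper_force: 25.0
time_s: 16.32
ee_pos: [472.3, -205.9, 100.1]
ee_rot: [-180.0, 0.1, 4.5]
force: [-4.3, 1.1, -0.5]
gripper_width: 24.0
gripper_force: 25.0
```

The elbow moves about 0.7 mm freely in the play, so it isn't touching the seal yet. I'll keep turning with a light push.

```bash
python3 -m crank '1 0 0 0.6 0 0 5;1 0 0 0.6 0 0 5;1 0 0 0 0 0 0'&& python3 -m crank '1 0 0 0.33 0 0 5;1 0 0 0.33 0 0 5;1 0 0 0 0 0 0'&& python3 -m crank '1 0 0 0.33 0 0 5;1 0 0 0.33 0 0 5;1 0 0 0 0 0 0'
```

```text
time_s: 16.7
ee_pos: [472.3, -205.6, 98.9]
ee_rot: [-179.9, 0.1, -5.5]
force: [-5.0, 3.0, 0.3]
gripper_width: 24.1
gripper_force: 25.0
time_s: 17.08
ee_pos: [472.4, -205.4, 98.2]
ee_rot: [-179.9, 0.1, -15.5]
force: [-4.5, 3.5, -0.5]
gripper_width: 24.3
gripper_force: 25.0
time_s: 17.45
ee_pos: [472.5, -205.2, 98.1]
ee_rot: [-179.9, 0.1, -25.5]
force: [-4.2, 5.5, 3.9]
gripper_width: 23.9
gripper_force: 25.0
```

```bash
python3 -m crank '1 -0.6 -0.3 0 0 0 0;1 0 0 0 0 0 0'&&python3 -m crank '1 0 0 0.16 0 0 2.5;1 0 0 0.16 0 0 2.5;1 0 0 0 0 0 0'&& python3 -m crank '1 0 0 0.33 0 0 2.5;1 0 0 0 0 0 2.5;1 0 0 0 0 0 0'
```

```text
time_s: 17.7
ee_pos: [472.4, -205.1, 98.1]
ee_rot: [-179.9, -0.0, -25.4]
force: [-4.1, 3.5, 3.1]
gripper_width: 23.7
gripper_force: 25.0
time_s: 18.08
ee_pos: [472.5, -205.0, 98.1]
ee_rot: [-179.9, -0.0, -30.4]
force: [-4.9, 5.2, 5.3]
gripper_width: 24.1
gripper_force: 25.0
time_s: 18.45
ee_pos: [472.5, -205.0, 97.8]
ee_rot: [-179.9, 0.0, -35.4]
force: [-3.6, 4.9, 5.2]
gripper_width: 24.0
gripper_force: 25.0
```

The force rose and z stalled at TCP z ≈ 98.1 near yaw -20, which is seal contact. The aim is a further ~5.5 mm of descent, ending at yaw ≈ -112. I'll turn to about -70 and then regrip, because of the wrist limit.

```bash
python3 -m crank '1 0 0 0.33 0 0 5;1 0 0 0.33 0 0 5;1 0 0 0 0 0 0'&& python3 -m crank '1 -0.3 -0.3 0.33 0 0 5;1 0 0 0.33 0 0 5;1 0 0 0 0 0 0'&& python3 -m crank '1 0 0 0.33 0 0 5;1 0 0 0.33 0 0 5;1 0 0 0 0 0 0;1 0 0 0 0 0 0'; python3 -c "
from workcell import env;s=env.state();print(s['torque'],s['qpos'])"
```

```text
time_s: 18.82
ee_pos: [472.6, -205.0, 97.2]
ee_rot: [-179.9, 0.0, -45.5]
force: [-4.3, 5.2, 5.6]
gripper_width: 23.9
gripper_force: 25.0
time_s: 19.2
ee_pos: [472.7, -204.8, 96.5]
ee_rot: [-179.9, -0.0, -55.5]
force: [-4.1, 3.8, 4.9]
gripper_width: 24.1
gripper_force: 25.0
time_s: 19.7
ee_pos: [472.7, -204.8, 95.8]
ee_rot: [-179.9, -0.0, -65.4]
force: [-4.8, 4.7, 5.5]
gripper_width: 23.8
gripper_force: 25.0
[ 0.93696657  1.05783279 -0.01929998] [-2.47365220e+01  2.04408132e+01  1.08582273e+02  6.65139001e-02
  5.09267470e+01  1.30663788e+02]
```

```bash
python3 -m crank '1 0 0 -0.6 0 0 0;1 0 0 0 0 0 0'&& python3 -m crank '1 0 0 -0.5 0 0 0;1 0 0 0 0 0 0'&& python3 -m crank '1 0 0 -0.4 0 0 0;1 0 0 0 0 0 0'&&python3 -m crank '1 0 0 0.6 0 0 0;1 0 0 0 0 0 0'
```

```text
time_s: 19.95
ee_pos: [472.7, -204.8, 95.9]
ee_rot: [-179.9, 0.0, -65.5]
force: [-3.6, 4.6, 4.0]
gripper_width: 24.0
gripper_force: 25.0
time_s: 20.2
ee_pos: [472.7, -204.8, 95.9]
ee_rot: [-179.9, 0.0, -65.5]
force: [-1.9, 5.0, 0.1]
gripper_width: 23.8
gripper_force: 25.0
time_s: 20.45
ee_pos: [472.7, -204.9, 96.0]
ee_rot: [-180.0, 0.0, -65.5]
force: [0.7, 5.5, -4.6]
gripper_width: 23.8
gripper_force: 25.0
time_s: 20.7
ee_pos: [472.7, -204.9, 95.9]
ee_rot: [-180.0, 0.0, -65.5]
force: [-1.6, 6.1, -1.0]
gripper_width: 23.9
gripper_force: 25.0
```

Contact is confirmed, since the axial play is gone. Now I release, lift clear of the tail, swing back half a turn and regrip.

```bash
python3 -m crank '-0.2 0 0 0 0 0 0;-0.2 0 0 0 0 0 0;-0.2 0 0 0 0 0 0;-0.2 0 0 0 0 0 0;-0.2 0 0 -10 0 0 0;-0.2 0 0 -20 0 0 0;-0.2 0 0 -20 0 0 0' && python3 -m crank '-0.2 0 0 0 0 0 -10;-0.2 0 0 0 0 0 -10;-0.2 0 0 0 0 0 -10;-0.2 0 0 0 0 0 -10;-0.2 0 0 0 0 0 -10;-0.2 0 0 0 0 0 -10;-0.2 0 0 0 0 0 -10;-0.2 0 0 0 0 0 -10;-0.2 0 0 0 0 0 -10;-0.2 0 0 0 0 0 0' && python3 -m crank '-0.2 0 0 0 0 0 -10;-0.2 0 0 0 0 0 -10;-0.2 0 0 0 0 0 -10;-0.2 0 0 0 0 0 -10;-0.2 0 0 0 0 0 -10;-0.2 0 0 0 0 0 -10;-0.2 0 0 0 0 0 -10;-0.2 0 0 0 0 0 -10;-0.2 0 0 0 0 0 -10;-0.2 0 0 0 0 0 0' && python3 -m crank '-0.2 0 0 0 0 0 0;-0.2 0 0 0 0 0 0'
python3 - <<'E'
from h import *
P=pose();w=grab_frame("wrist");np.save("P3.npy",np.c_[P[1],P[0]])
c=wproj([472.7,-204.9,108],P);print(c);x0,y0=int(c[0])-60,max(int(c[1])-60,0);print(x0,y0)
i=w[y0:y0+120,x0:x0+120].astype(float)*1.5
cv2.imwrite("pics/e.png",cv2.resize(np.clip(i,0,255).astype(np.uint8),None,fx=5,fy=5,interpolation=cv2.INTER_CUBIC))
aim([472.7,-204.9,95.9],114.5)
E
```

```text
time_s: 21.58
ee_pos: [472.5, -205.2, 146.9]
ee_rot: [-180.0, -0.0, -65.5]
force: [-0.0, 0.4, -0.0]
gripper_width: 54.7
gripper_force: 0.0
time_s: 22.82
ee_pos: [472.6, -205.2, 146.4]
ee_rot: [180.0, -0.0, 24.4]
force: [0.2, 0.2, 0.5]
gripper_width: 54.8
gripper_force: 0.0
time_s: 24.08
ee_pos: [472.5, -205.2, 146.1]
ee_rot: [180.0, 0.0, 114.2]
force: [-0.7, 0.2, 0.5]
gripper_width: 54.6
gripper_force: 0.0
time_s: 24.32
ee_pos: [472.4, -205.1, 145.8]
ee_rot: [180.0, 0.0, 114.4]
force: [-0.4, -0.1, 0.7]
gripper_width: 54.9
gripper_force: 0.0
[255.03367874 222.09707037]
195 162
shift [ 0.1  0.4 49.9] pos [ 472.4 -205.1  145.8] rot [180.   -0.  114.4] F [-0.8 -0.3 -0.8] t 24.375
rz turn -0.0967167816147878
```

View pics/e.png

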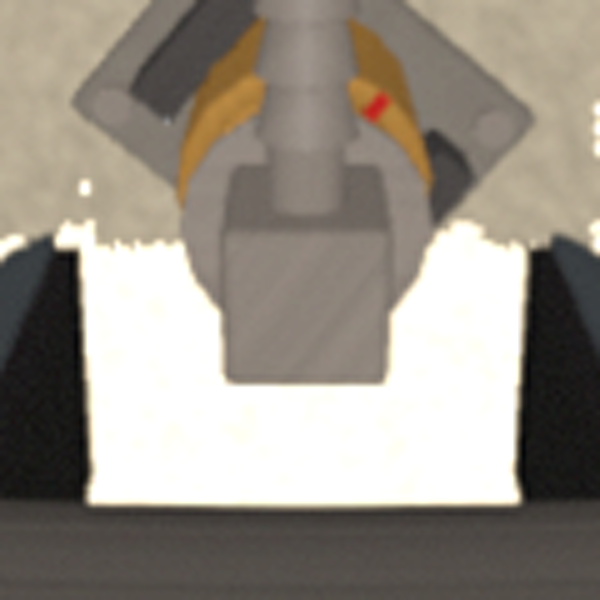

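The crop shows the block square between the fingers at (223..388, 230..382), with the tail pointing up the image. The elbow did not unwind, so I descend and regrip.

```bash
python3 -m crank '-0.2 0 0.4 15 0 0 0;-0.2 0 0 15 0 0 0;-0.2 0 0 10 0 0 0;-0.2 0 0 6 0 0 0;-0.2 0 0 3.7 0 0 0;-0.2 0 0 0 0 0 0;-0.2 0 0 0 0 0 0' && python3 -m crank '1 0 0 0 0 0 0;1 0 0 0 0 0 0;1 0 0 0 0 0 0;1 0 0 0 0 0 0;1 0 0 0 0 0 0;1 0 0 0 0 0 0' 25
```

```text
time_s: 25.25
ee_pos: [473.0, -205.1, 96.4]
ee_rot: [180.0, 0.0, 114.5]
force: [-0.5, -1.3, 0.5]
gripper_width: 54.3
gripper_force: 0.0
time_s: 26.0
ee_pos: [472.8, -204.9, 96.2]
ee_rot: [180.0, 0.0, 114.5]
force: [-0.4, 0.2, 2.1]
gripper_width: 23.9
gripper_force: 25.0
```

```bash
python3 -m crank '1 0 0 0.33 0 0 5;1 0 0 0.33 0 0 5;1 0 0 0.33 0 0 5;1 0 0 0.33 0 0 5;1 0 0 0 0 0 0' && python3 -m crank '1 0 0 0.33 0 0 5;1 0 0 0.33 0 0 5;1 0 0 0.33 0 0 5;1 0 0 0.33 0 0 5;1 0 0 0 0 0 0;1 0 0 0 0 0 0' && python3 -m crank '1 0 0 0.4 0 0 6;1 0 0 0 0 0 0;1 0 0 0 0 0 0;1 0 0 0 0 0 0'
```

```text
time_s: 26.62
ee_pos: [472.9, -204.9, 94.8]
ee_rot: [180.0, -0.0, 94.5]
force: [0.1, -0.2, 1.3]
gripper_width: 23.6
gripper_force: 25.0
time_s: 27.38
ee_pos: [472.8, -205.0, 93.4]
ee_rot: [180.0, -0.0, 74.6]
force: [0.4, -1.4, 1.8]
gripper_width: 23.8
gripper_force: 25.0
time_s: 27.88
ee_pos: [472.8, -205.0, 93.0]
ee_rot: [180.0, -0.0, 68.5]
force: [-0.2, -0.8, -0.2]
gripper_width: 23.8
gripper_force: 25.0
```

```bash
python3 -m crank '-0.2 0 0 0 0 0 0;-0.2 0 0 0 0 0 0;-0.2 0 0 0 0 0 0;-0.2 0 0 0 0 0 0;-0.2 0 0 -10 0 0 0;-0.2 0 0 -20 0 0 0;-0.2 0 0 -23 0 0 0;-0.2 0 0 0 0 0 0;-0.2 0 0 0 0 0 0'
python3 - <<'E'
from h import *
P=pose();w=grab_frame("wrist")
c=wproj([472.7,-204.9,105],P);x0,y0=int(c[0])-60,max(int(c[1])-60,0)
i=w[y0:y0+120,x0:x0+120].astype(float)*1.5
cv2.imwrite("pics/f.png",cv2.resize(np.clip(i,0,255).astype(np.uint8),None,fx=5,fy=5,interpolation=cv2.INTER_CUBIC))
E
```

```text
time_s: 29.0
ee_pos: [472.4, -204.8, 145.6]
ee_rot: [-180.0, -0.0, 68.5]
force: [-0.9, 0.1, -0.4]
gripper_width: 55.0
gripper_force: 0.0
```

View pics/f.png

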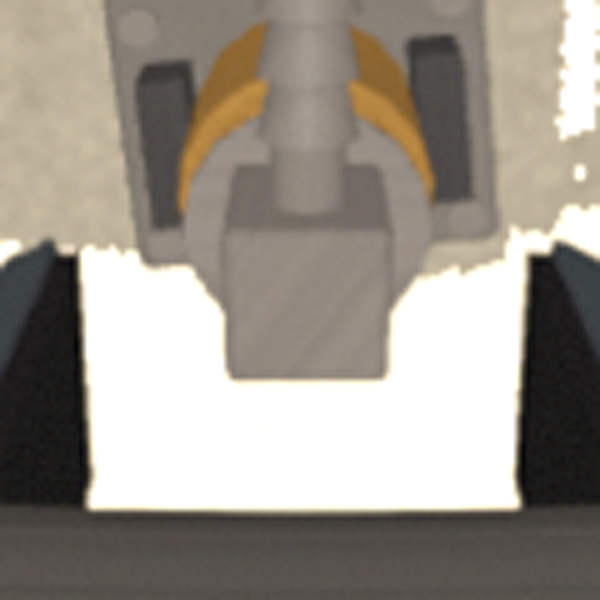

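The elbow stands released and square to the tool at (225..388, 230..378), and it hasn't unwound. Handing in.

```bash
python3 -c "
from workcell import env;print(env.job_done())"
```

```text
the job is handed in; nothing more can be done
None
```

I screwed the chrome elbow into the brass socket, turned it about a quarter turn past first seal contact (estimated seal force about 14 N), released it upright and handed the job in at about 29 s; the hand-in gave no verdict.

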